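# Kit a vacuum joint: low spacer first, tall reducer last

### The arm

A 6-joint arm with a two-finger parallel gripper is mounted at the origin on the work surface. World frame = base frame: x ahead of the robot, y to its left, z up, the work surface at z = 0. Lengths are in m, angles in rad, forces in N, time in s.
With the tool pointing down it reaches from about 0.325 to 0.775 m from the base axis. Payload 9.3 kg.
Tool frame: the origin (TCP) lies at the very end of the fingers, on their centre line; the grasp point (between the pads) lies 19 mm behind it; z points along the fingers, y is the line along which they close (so a half turn about z gives the same grasp; the last joint's range is limited). The gripper opens to 85 mm and grips with 20 to 120 N. Pads are 22 mm wide; open, the fingers measure 114 mm over their backs; the gripper's body (76 mm by 85 mm) begins 54 mm behind the grasp point. The pads swing forward as they close: fully open they stand 13 mm farther back than shut.
Start: joints at [-1.272, 0.259, 0.021, 1.334, 0, 1.418], TCP at [0.24, -0.495, 0.231] pointing down, gripper open.
Joint ranges: [-3.04, 3.04], [-0.91, 1.82], [-1.04, 1.36], [-1.92, 1.95], [-1.52, 1.45], [-3.14, 3.14]. Speed limits (rad/s): [2.22, 2.22, 2.79, 3.14, 3.14, 3.14].

### API

Orientations are given as a rotation vector (axis times angle).
In Python, from cell import manip, viewer gives the robot as it stands.
- The arm moves only by the shell command python3 -m crank 'ROWS'. ROWS is JSON, a list of rows, each a list of 5 numbers: the shift along the tool's x, y, z in m, then the turn about the tool's z in degrees, then the closure, from -1 (fully open) to 1 (shut). In form: [[x, y, z, turn, jaw], ...]. A call has 1 to 10 rows; each row shifts and turns the commanded pose from where the row before left it, along the tool's axes as they then stand; what a row does not reach is not made up. A row lasts 1/10 s, in which the tool goes at most 50 mm and 8.59 degrees, less where a joint would pass 70% of its speed; a pose out of reach is approached as far as the arm can. A call with a gripper value outside its range is refused whole. The fingers move at their own pace and stop on an object; the grip force is fixed at half the most. Time passes only in rows, so rows that do not move let the fingers close. It gives the time, the measured TCP pose, the force, the opening and the grip force at its end, in the units of the state.
- manip.sense(): the state, without advancing time (a new reading comes with each control period).
- viewer.camera(name): name is "scene" or "side" or "wrist"; returns the picture (400x640x3 uint8, red, green, blue); there is no depth.
- viewer.calibration(name): a dict with "fovy" (degrees; the focal length in pixels is half the picture's height over the tangent of half this angle, whatever the lens; pixels are square), "cx", "cy" (the principal point, pixels), "k1" (the pictures are not rectified: a ray, as slopes to the right and down, at radius r is drawn at 1 + k1 r^2 times it, then the intrinsics apply), "R" (3x3) and "t" (3): a world point X has camera coordinates R X + t. Camera axes: x right, y down, z forward; pixel columns grow to the right and rows downward; lengths in m; the calibration is good to about 2 mm. A picture is of the moment at which its call begins: read the wrist's pose just before it. calibration takes no time and is no camera call; for the wrist camera it gives the pose at the moment of the call.
- manip.finish_job(): hands the job in; it is judged then, once.
The state is a dict: "time_s": time; "q": joint angles; "qvel": joint speeds; "tau": joint torques, N m; "eef_pos": TCP position; "tcp_rot": TCP orientation; "contact_force": force on the tool from outside, world axes, zero at the start; "wrist_torque": the same for the moment, N m; "gripper_width": finger opening in m; "grasp_force": force on a finger pad.
Only numpy, scipy, OpenCV 4.12 (cv2) and the standard library are available. Lean on these libraries where they do the work, as an engineer would, in place of code of your own. Each camera call takes 0.05 s, during which the arm holds its last target. There are 200 camera calls.

### The job

Load the kit tray from the shelf. First lay the wide spacer ring flat over the short stub in the pocket that has one, and let go of it; then, last because it would stand in the way, stand the tall reducer upright, wide flange down, in the plain pocket beside it. Set both fully home on the pocket floors and do not drop them.

Things in the scene. Friction and masses are not known exactly. Their poses are not given: they have to be found in the camera images.
- spacer: Wide spacer: orange anodized ring lying flat, 56 mm outside, 34 mm bore, 28 mm high, 0.10-0.16 kg. A narrow spacer of the same finish and height but 38 mm outside (not wanted) lies in the same row, the row nearer the robot; either may be left or right. Origin: centre of the underside, z up along the ring's axis.
- reducer: Tall reducer: stainless turned part standing upright, 105 mm high: bottom flange 50 mm dia., cone to a 22 mm neck, top flange 30 mm dia. and 10 mm thick (grip here), 0.2-0.34 kg. A short reducer of the same shape, 55 mm high (not wanted), stands in the same row, farther from the robot; either may be left or right. Origin: centre of the underside, z up along its axis.
- ring_seat (a point): Spacer's pocket: the one with a white stub (12 mm dia., 10 mm high) in its middle. A fixed aluminium tray, 100 x 190 mm, holds two square grey pockets side by side, 90 mm between centres, either one left. Each is 80 x 80 mm inside, floor 8 mm above the shelf, walls 3 mm thick, 6 mm above the floor. Point: centre of the floor, foot of the stub; axes along the tray's sides, z up.
- plain_seat (a point): Reducer's pocket: the other one in the tray, same sizes, flat and empty, no stub. Point: centre of its floor; axes along the tray's sides, z up. Other parts, not needed: three 38 mm bolts standing on their heads between the spacer row and the reducer row, a thin copper gasket and a black cap beyond the reducers.

How it is judged:
By the outcome, as a careful person would: the job done as asked, in the order asked, and still so for the second after the job is handed in, with the robot touching nothing.
It also fails if it takes over 56 s, if anything falls off the work surface, if the arm or the gripper's body presses on something with over 40 N, if the wrist force passes 120 N, or if a joint passes its speed limit or range.

## Working session

There is one attempt and no reset: what is moved stays moved. The work goes in short steps, Python scripts to look and compute and a shell command to move; the robot and the scene stay as the last step left them, time stands still between calls to the robot, and variables do not carry over. Pictures are saved under pics/ and viewed, at most 10 in all, crops included, and the job is handed in when it is done.

```bash
mkdir -p pics; ls; python3 - <<'E'
from cell import manip, viewer
import cv2, numpy as np
s=manip.sense(); print({k:np.round(v,3).tolist() for k,v in s.items()})
a=viewer.camera("scene"); b=viewer.camera("side")
for n,i in(("scene",a),("side",b)):
    cv2.imwrite(f"pics/{n}0.png",i[:,:,::-1]); c=viewer.calibration(n); print(n,{k:np.round(v,3).tolist() for k,v in c.items()})
E
```

```text
pics
{'time_s': 0.0, 'q': [-1.272, 0.259, 0.021, 1.334, -0.0, 1.418], 'qvel': [0.001, 0.0, -0.001, 0.001, -0.0, 0.002], 'tau': [-0.001, -55.564, 34.453, 0.014, -0.0, 0.0], 'eef_pos': [0.24, -0.495, 0.231], 'tcp_rot': [-3.061, -0.703, 0.0], 'contact_force': [-0.272, 0.302, -0.222], 'wrist_torque': [-0.038, 0.04, 0.044], 'grasp_force': 0.0, 'gripper_width': 0.086}
scene {'fovy': 47.562, 'cx': 324.691, 'cy': 201.169, 'k1': -0.032, 'R': [[-0.346, 0.938, 0.016], [0.796, 0.303, -0.524], [-0.496, -0.169, -0.852]], 't': [0.176, -0.403, 1.311]}
side {'fovy': 47.717, 'cx': 324.86, 'cy': 202.652, 'k1': -0.116, 'R': [[-0.937, -0.348, -0.007], [-0.178, 0.496, -0.85], [0.299, -0.795, -0.527]], 't': [0.519, 0.124, 0.66]}
```

View pics/scene0.png

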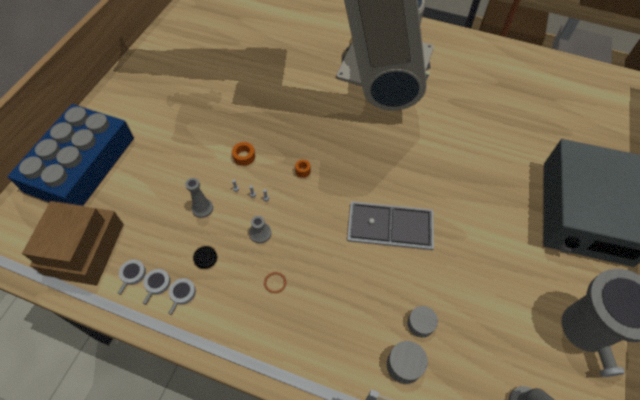

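View pics/side0.png

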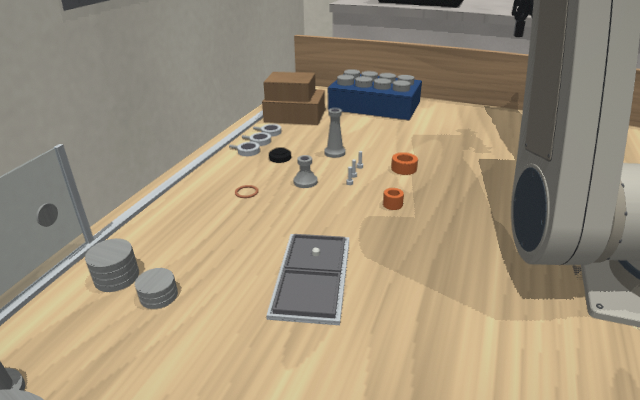

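The scene view shows the wide spacer at (243,153), the tall reducer with its foot at (202,209), the stub at (372,220) and the plain pocket at about (412,226). In the side view they are at (404,163), (335,153), (316,251) and (307,294).

```bash
cat > h.py <<'E'
import numpy as np, cv2
from cell import manip, viewer
from scipy.spatial.transform import Rotation as Ro
def ray(c,px,H=400):
    f=H/2/np.tan(np.radians(c["fovy"])/2); K=np.array([[f,0,c["cx"]],[0,f,c["cy"]],[0,0,1]])
    p=cv2.undistortPoints(np.array(px,float).reshape(-1,1,2),K,np.array([c["k1"],0,0,0,0]))[:,0]
    R=np.array(c["R"]); d=np.c_[p,np.ones(len(p))]@R
    return -R.T@np.array(c["t"]), d
def plane(c,px,z):
    o,d=ray(c,px); return o+d*((z-o[2])/d[:,2])[:,None]
def tri(c1,p1,c2,p2):
    A=np.zeros((3,3));b=np.zeros(3)
    for c,p in((c1,p1),(c2,p2)):
        o,d=ray(c,[p]);d=d[0]/np.linalg.norm(d);M=np.eye(3)-np.outer(d,d);A+=M;b+=M@o
    return np.linalg.solve(A,b)
def blobs(m,amin=30):
    n,l,s,c=cv2.connectedComponentsWithStats(m.astype(np.uint8)); return [(s[i,4],c[i].round(1),l==i) for i in range(1,n) if s[i,4]>=amin]
def to_tool(p):   # world target minus commanded TCP, in tool axes
    s=manip.sense(); return Ro.from_rotvec(s["tcp_rot"]).inv().apply(np.array(p)-s["eef_pos"])
E
python3 - <<'E'
from h import *
cs,cd=viewer.calibration("scene"),viewer.calibration("side")
for n,c in(("scene",cs),("side",cd)):
    i=cv2.imread(f"pics/{n}0.png"); h=cv2.cvtColor(i,cv2.COLOR_BGR2HSV)
    m=(h[...,0]<12)&(h[...,1]>200)&(h[...,2]>90)
    for a,p,_ in blobs(m,80): print(n,"orange",a,p,plane(c,[p],.02).round(3))
    for a,z,px in(("stub",.018,[(372,220),(316,250)]),("plain",.008,[(412,226.5),(308,294)]),("redtop",.105,[(193,183),(335,111)]),("redfoot",0,[(203,211),(335,153)])):
        print(a,plane(c,[px[n=="side"]],z).round(3))
for a,b in(((372,220),(316,250)),((193,183),(335,111)),((412,226.5),(308,294))): print(tri(cs,a,cd,b).round(3))
# tray corners
print(plane(cs,[(351,203),(433,208),(433,248),(347,240)],.01).round(3)); print(plane(cd,[(287,235),(349,236),(340,321),(270,317)],.01).round(3))
E
```

```text
stub [[0.526 0.12  0.018]]
plain [[0.504 0.208 0.008]]
redtop [[ 0.624 -0.255  0.105]]
redfoot [[ 0.631 -0.252  0.   ]]
stub [[0.524 0.12  0.018]]
plain [[0.503 0.207 0.008]]
redtop [[ 0.624 -0.254  0.105]]
redfoot [[ 0.625 -0.259  0.   ]]
[0.525 0.119 0.017]
[ 0.624 -0.255  0.105]
[0.503 0.208 0.008]
[[0.496 0.06  0.01 ]
 [0.441 0.241 0.01 ]
 [0.541 0.265 0.01 ]
 [0.589 0.082 0.01 ]]
[[0.589 0.088 0.01 ]
 [0.49  0.056 0.01 ]
 [0.442 0.242 0.01 ]
 [0.533 0.268 0.01 ]]
```

```bash
python3 - <<'E'
from h import *
cc={n:viewer.calibration(n) for n in("scene","side")}
for n,c in cc.items():
    i=cv2.imread(f"pics/{n}0.png"); h=cv2.cvtColor(i,cv2.COLOR_BGR2HSV)
    m=(h[...,0]<10)&(h[...,1]>190)&(h[...,2]>60)
    for a,p,k in blobs(m,60):
        q=cv2.convexHull(np.argwhere(k)[:,::-1].astype(np.int32)); M=cv2.moments(q); p=(M["m10"]/M["m00"],M["m01"]/M["m00"])
        print(n,"orange",a,np.round(p,1),plane(c,[p],.014).round(4))
    px={"scene":[(235,186),(252,192),(266,197)],"side":[(360,158),(353,168),(349,177)]}[n]
    print(plane(c,px,.019).round(3))
s=manip.sense(); R=Ro.from_rotvec(s["tcp_rot"]).as_matrix(); print(R.round(3))
w=viewer.calibration("wrist"); print({k:np.round(v,3).tolist() for k,v in w.items()}, R.T@(-np.array(w["R"]).T@w["t"]-s["eef_pos"]))
E
```

```text
[[ 0.553 -0.206  0.019]
 [ 0.554 -0.162  0.019]
 [ 0.555 -0.126  0.019]]
[[ 0.552 -0.216  0.019]
 [ 0.552 -0.166  0.019]
 [ 0.548 -0.125  0.019]]
[[ 0.9    0.437 -0.   ]
 [ 0.437 -0.9    0.001]
 [ 0.    -0.001 -1.   ]]
{'fovy': 65.929, 'cx': 317.728, 'cy': 200.726, 'k1': -0.057, 'R': [[0.438, -0.899, -0.002], [-0.861, -0.42, 0.286], [-0.258, -0.123, -0.958]], 't': [-0.55, -0.038, 0.38]} [ 0.07334629  0.0003206  -0.14261741]
```

```bash
python3 - <<'E'
from h import *
for n,(u,v) in {"scene":(234,153),"side":(404,168)}.items():
    c=viewer.calibration(n)
    i=cv2.imread(f"pics/{n}0.png"); h=cv2.cvtColor(i,cv2.COLOR_BGR2HSV); print(h[v-1:v+2,u])
    d=i[...,2].astype(int); m=(d>70)&(i[...,0]<.35*d)&(i[...,1]<.6*d)
    for a,p,k in blobs(m,40):
        q=cv2.convexHull(np.argwhere(k)[:,::-1].astype(np.int32)); M=cv2.moments(q); p=(M["m10"]/M["m00"],M["m01"]/M["m00"])
        print(n,"orange",a,np.round(p,1),plane(c,[p],.016).round(4))
print(to_tool([.45,-.2,.2]))
E
```

```text
[[ 13 218 151]
 [ 13 209 155]
 [ 13 213 153]]
scene orange 345 [243.2 153.4] [[ 0.4581 -0.2309  0.016 ]]
scene orange 206 [302.3 168. ] [[ 0.4475 -0.0795  0.016 ]]
[[ 10 173 130]
 [ 10 172 129]
 [ 10 175 128]]
side orange 445 [404.1 163.2] [[ 0.4568 -0.2301  0.016 ]]
side orange 351 [393.  198.7] [[ 0.4459 -0.0771  0.016 ]]
[ 0.31749255 -0.17331591  0.03099811]
```

```bash
python3 -m crank '[[0.039,-0.018,0.006,0,-1],[0.039,-0.018,0.006,0,-1],[0.039,-0.018,0.006,0,-1],[0.039,-0.018,0.006,0,-1],[0.039,-0.018,0.006,0,-1],[0.039,-0.018,0.006,0,-1],[0.039,-0.018,0.006,0,-1],[0.038,-0.017,0.006,0,-1],[0,0,0,0,-1],[0,0,0,0,-1]]'; python3 - <<'E'
from h import *
print(manip.sense()["eef_pos"],to_tool([.4575,-.2305,.1]))
w=viewer.calibration("wrist"); i=viewer.camera("wrist")[:,:,::-1].copy(); cv2.imwrite("pics/w1.png",i)
d=i[...,2].astype(int); m=(d>70)&(i[...,0]<.35*d)&(i[...,1]<.6*d)
for a,p,k in blobs(m,200):
    q=cv2.convexHull(np.argwhere(k)[:,::-1].astype(np.int32)); M=cv2.moments(q); p=(M["m10"]/M["m00"],M["m01"]/M["m00"])
    print(a,np.round(p,1),plane(w,[p],.02).round(4))
E
```

```text
time_s: 1.1
eef_pos: [0.4578, -0.2295, 0.1829]
tcp_rot: [-3.06, -0.707, 0.001]
contact_force: [0.1, 0.4, -0.1]
gripper_width: 0.0853
grasp_force: 0.0
[ 0.45775004 -0.22946035  0.18286884] [-0.00062768  0.0008858   0.08286862]
933 [176.4 128.6] [[ 0.4467 -0.0804  0.02  ]]
1474 [321.  185.6] [[ 0.4574 -0.2333  0.02  ]]
```

View pics/w1.png

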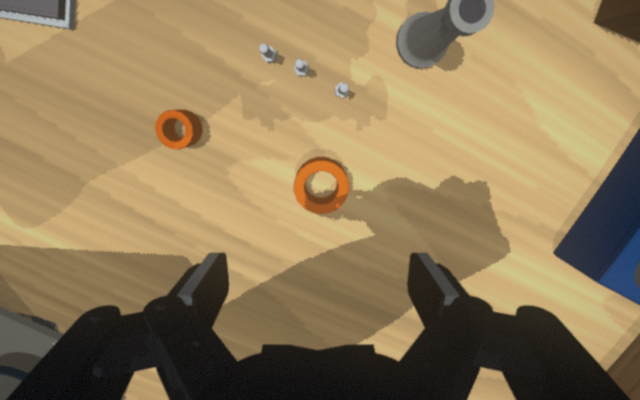

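The wide ring sits at (321,186), centred between the fingers; the fingers are clear of the bolts and the reducer. I go down and close.

```bash
python3 -m crank '[[-0.001,0.002,0.04,0,-1],[0,0,0.04,0,-1],[0,0,0.04,0,-1],[0,0,0.03,0,-1],[0,0,0.018,0,-1],[0,0,0.01,0,-1],[0,0,0,0,-1],[0,0,0,0,-1],[0,0,0,0,-1]]'; python3 -m crank '[[0,0,0,0,1],[0,0,0,0,1],[0,0,0,0,1],[0,0,0,0,1],[0,0,0,0,1],[0,0,0,0,1],[0,0,0,0,1],[0,0,0,0,1]]'
```

```text
time_s: 2.05
eef_pos: [0.458, -0.2333, 0.0064]
tcp_rot: [3.06, 0.703, 0.002]
contact_force: [0.7, 0.3, -0.4]
gripper_width: 0.0853
grasp_force: 0.0
time_s: 2.85
eef_pos: [0.4578, -0.2329, 0.0064]
tcp_rot: [3.06, 0.703, 0.001]
contact_force: [-2.5, 1.3, 10.6]
gripper_width: 0.0533
grasp_force: 61.8
```

```bash
python3 -m crank '[[0,0,-0.01,0,1],[0,0,-0.03,0,1],[0,0,-0.035,0,1],[0,0,-0.03,0,1],[0,0,0,0,1]]'; python3 -m crank '[[0.012,-0.016,0,0,1],[0.024,-0.032,0,0,1],[0.024,-0.032,0,0,1],[0.024,-0.032,0,0,1],[0.024,-0.032,0,0,1],[0.024,-0.032,0,0,1],[0.024,-0.032,0,0,1],[0.024,-0.032,0,0,1],[0.022,-0.032,0,0,1],[0.012,-0.016,0,0,1]]'; python3 -m crank '[[0,0,0,0,1],[0,0,0,0,1]]'; python3 - <<'E'
from h import *
print(to_tool([.5245,.1195,.0145]))
w=viewer.calibration("wrist"); i=viewer.camera("wrist")[:,:,::-1].copy(); cv2.imwrite("pics/w2.png",i)
E
```

```text
time_s: 3.35
eef_pos: [0.4591, -0.2337, 0.1146]
tcp_rot: [3.057, 0.703, 0.007]
contact_force: [-0.5, 0.1, -1.1]
gripper_width: 0.0535
grasp_force: 63.9
time_s: 4.35
eef_pos: [0.5238, 0.1227, 0.1098]
tcp_rot: [-3.06, -0.707, 0.001]
contact_force: [0.7, -0.6, -1.2]
gripper_width: 0.0537
grasp_force: 63.8
time_s: 4.55
eef_pos: [0.5237, 0.1201, 0.1098]
tcp_rot: [3.061, 0.706, -0.002]
contact_force: [-0.3, 0.1, -1.3]
gripper_width: 0.0536
grasp_force: 63.8
[0.00051543 0.00091904 0.09528886]
```

View pics/w2.png

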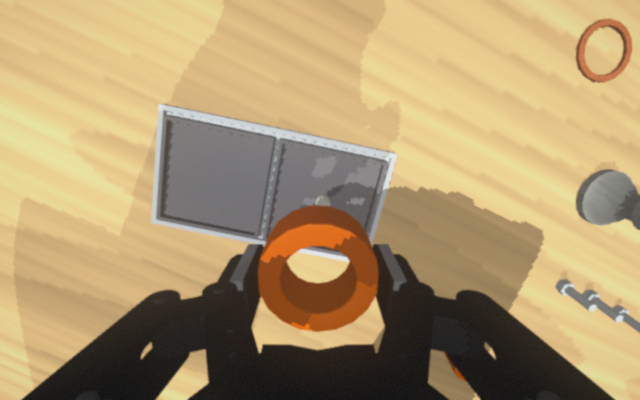

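The ring is held level, and the stub shows at (321,201) ahead of it. I check the ring's place against the TCP and the stub's place from this view.

```bash
python3 - <<'E'
from h import *
w=viewer.calibration("wrist"); i=cv2.imread("pics/w2.png")
d=i[...,2].astype(int); m=(d>70)&(i[...,0]<.35*d)&(i[...,1]<.6*d)
a,p,k=max(blobs(m,200),key=lambda b:b[0]); q=cv2.convexHull(np.argwhere(k)[:,::-1].astype(np.int32)); M=cv2.moments(q); p=(M["m10"]/M["m00"],M["m01"]/M["m00"])
s=manip.sense(); print(p,"ring",plane(w,[p],.1098-.0064+.017).round(4),"tcp",s["eef_pos"].round(4),"stub",plane(w,[(321,200)],.016).round(4))
E
```

```text
(317.664953271028, 269.47517700368167) ring [[0.5234 0.119  0.1204]] tcp [0.5238 0.1195 0.1099] stub [[0.5279 0.1184 0.016 ]]
```

```bash
python3 -m crank '[[0.002,0.001,0.02,0,1],[0,0,0.03,0,1],[0,0,0.025,0,1],[0,0,0.012,0,1],[0,0,0.004,0,1],[0,0,0,0,1],[0,0,0,0,1]]'; python3 -m crank '[[0,0,0.001,0,1],[0,0,0.001,0,1],[0,0,0,0,1],[0,0,0,0,1]]'
```

```text
time_s: 5.3
eef_pos: [0.5272, 0.1197, 0.0203]
tcp_rot: [3.062, 0.703, 0.002]
contact_force: [0.8, -0.1, -1.1]
gripper_width: 0.0537
grasp_force: 63.8
time_s: 5.7
eef_pos: [0.5265, 0.1199, 0.0174]
tcp_rot: [3.062, 0.704, 0.0]
contact_force: [0.3, -0.6, -1.1]
gripper_width: 0.0535
grasp_force: 63.8
```

```bash
python3 -m crank '[[0,0,0.001,0,1],[0,0,0.001,0,1],[0,0,0,0,1],[0,0,0,0,1]]';python3 -m crank '[[0,0,0.0007,0,1],[0,0,0,0,1],[0,0,0,0,1]]'
```

```text
time_s: 6.1
eef_pos: [0.5264, 0.1199, 0.0152]
tcp_rot: [-3.062, -0.704, 0.0]
contact_force: [0.5, -0.0, -1.8]
gripper_width: 0.0537
grasp_force: 63.8
time_s: 6.4
eef_pos: [0.5265, 0.1199, 0.0146]
tcp_rot: [-3.062, -0.704, 0.0]
contact_force: [0.0, 0.6, -0.8]
gripper_width: 0.0536
grasp_force: 63.9
```

```bash
python3 -m crank '[[0,0,0.0007,0,1],[0,0,0,0,1],[0,0,0,0,1]]';python3 -m crank '[[0,0,0.0007,0,1],[0,0,0,0,1],[0,0,0,0,1]]'
```

```text
time_s: 6.7
eef_pos: [0.5265, 0.1199, 0.0145]
tcp_rot: [3.062, 0.704, 0.001]
contact_force: [-1.8, -0.0, 6.4]
gripper_width: 0.0534
grasp_force: 64.7
time_s: 7.0
eef_pos: [0.5265, 0.1199, 0.0144]
tcp_rot: [3.061, 0.704, 0.002]
contact_force: [-4.6, -0.4, 14.3]
gripper_width: 0.0537
grasp_force: 65.5
```

```bash
python3 -m crank '[[0,0,-0.0007,0,1],[0,0,0,0,-0.4],[0,0,0,0,-0.5],[0,0,0,0,-0.55],[0,0,0,0,-0.55],[0,0,0,0,-0.55]]'
```

```text
time_s: 7.6
eef_pos: [0.5265, 0.1199, 0.0138]
tcp_rot: [-3.062, -0.704, 0.0]
contact_force: [0.2, -0.1, -0.5]
gripper_width: 0.066
grasp_force: 0.0
```

```bash
python3 -m crank '[[0,0,-0.01,0,-0.55],[0,0,-0.03,0,-0.7],[0,0,-0.045,0,-1],[0,0,-0.045,0,-1],[0,0,-0.045,0,-1],[0,0,0,0,-1],[0,0,0,0,-1]]'; python3 - <<'E'
from h import *
w=viewer.calibration("wrist"); i=viewer.camera("wrist")[:,:,::-1].copy(); cv2.imwrite("pics/w3.png",i)
d=i[...,2].astype(int); m=(d>70)&(i[...,0]<.35*d)&(i[...,1]<.6*d)
a,p,k=max(blobs(m,200),key=lambda b:b[0]); q=cv2.convexHull(np.argwhere(k)[:,::-1].astype(np.int32)); M=cv2.moments(q); p=(M["m10"]/M["m00"],M["m01"]/M["m00"])
print(p,plane(w,[p],.028),to_tool([.6245,-.2545,.19]))
E
```

```text
time_s: 8.3
eef_pos: [0.5269, 0.12, 0.1906]
tcp_rot: [3.061, 0.704, 0.005]
contact_force: [-0.6, -0.1, 0.4]
gripper_width: 0.0853
grasp_force: 0.0
(317.3850425501226, 185.04478580700996) [[0.52618422 0.11964941 0.028     ]] [-0.07507169  0.37971553 -0.00073454]
```

View pics/w3.png

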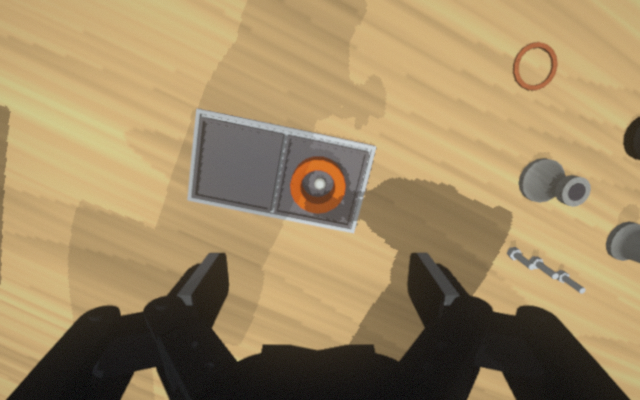

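The ring lies flat around the stub at (320,184), with the plain pocket centred at about (239,164). Now the reducer.

```bash
python3 -m crank '[[-0.004,0.02,0,0,-1],[-0.008,0.042,0,0,-1],[-0.008,0.042,0,0,-1],[-0.008,0.042,0,0,-1],[-0.009,0.042,0,0,-1],[-0.009,0.042,0,0,-1],[-0.009,0.042,0,0,-1],[-0.008,0.042,0,0,-1],[-0.008,0.042,0,0,-1],[-0.004,0.024,0,0,-1]]'; python3 -m crank '[[0,0,0,0,-1],[0,0,0,0,-1],[0,0,0,0,-1]]'; python3 - <<'E'
from h import *
c3=viewer.calibration("wrist"); i=viewer.camera("wrist")[:,:,::-1].copy(); cv2.imwrite("pics/w4.png",i)
print(to_tool([.6245,-.2545,.081]))
E
```

```text
time_s: 9.35
eef_pos: [0.6245, -0.2577, 0.1866]
tcp_rot: [-3.061, -0.7, 0.004]
contact_force: [-0.8, 0.0, 0.3]
gripper_width: 0.0851
grasp_force: 0.0
time_s: 9.65
eef_pos: [0.6245, -0.2536, 0.1882]
tcp_rot: [-3.06, -0.704, 0.002]
contact_force: [0.3, -0.3, 0.3]
gripper_width: 0.0854
grasp_force: 0.0
[-0.0005218   0.00097304  0.1076412 ]
```

View pics/w4.png

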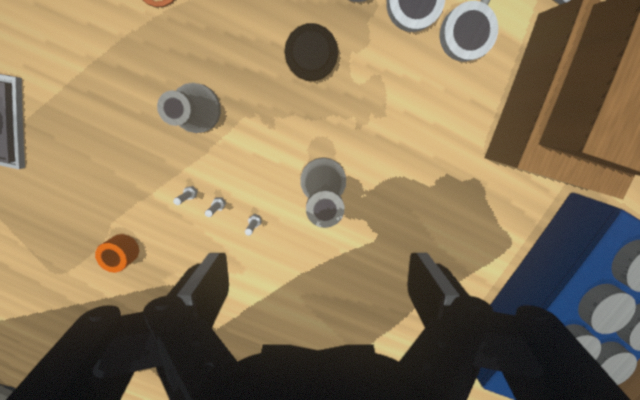

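The tall reducer's top flange is at (325,209), between the fingers, with nothing near it.

```bash
python3 - <<'E'
from h import *
w=viewer.calibration("wrist"); p=plane(w,[(325,209)],.105)[0]; print(p,manip.sense()["eef_pos"],to_tool([*p[:2],.08]))
E
```

```text
[ 0.62627469 -0.25904819  0.105     ] [ 0.62462507 -0.25346247  0.18864179] [-0.00091548  0.00584015  0.10863707]
```

```bash
python3 -m crank '[[-0.001,0.0035,0.03,0,-1],[0,0,0.035,0,-1],[0,0,0.03,0,-1],[0,0,0.013,0,-1],[0,0,0,0,-1],[0,0,0,0,-1]]'; python3 -m crank '[[0,0,0,0,-0.4],[0,0,0,0,0],[0,0,0,0,0],[0,0,0,0,0]]'; python3 - <<'E'
from h import *
i=viewer.camera("wrist")[:,:,::-1].copy(); cv2.imwrite("pics/w5.png",i)
E
```

```text
time_s: 10.3
eef_pos: [0.6261, -0.2581, 0.0823]
tcp_rot: [3.061, 0.704, 0.002]
contact_force: [-0.2, 0.1, 0.9]
gripper_width: 0.0852
grasp_force: 0.0
time_s: 10.7
eef_pos: [0.6257, -0.2584, 0.0814]
tcp_rot: [3.061, 0.703, 0.001]
contact_force: [-0.0, -0.3, 0.4]
gripper_width: 0.0425
grasp_force: 0.0
```

View pics/w5.png

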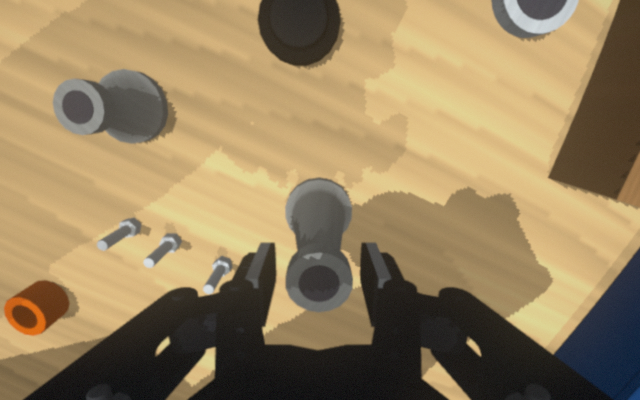

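The flange at (319,282) stands midway between the pads, which are 42 mm apart. I close.

```bash
python3 - <<'E'
from h import *
w=viewer.calibration("wrist"); p=plane(w,[(319,282)],.105)[0]; print(to_tool([*p[:2],.079]))
E
python3 -m crank '[[0,0,0.0015,0,0.2],[0,0,0,0,1],[0,0,0,0,1],[0,0,0,0,1],[0,0,0,0,1],[0,0,0,0,1],[0,0,0,0,1]]'
```

```text
[0.00064522 0.00086769 0.002206  ]
time_s: 11.45
eef_pos: [0.6256, -0.2584, 0.0794]
tcp_rot: [3.062, 0.704, 0.0]
contact_force: [0.3, -0.2, 2.8]
gripper_width: 0.028
grasp_force: 58.9
```

```bash
python3 -m crank '[[0,0,-0.005,0,1],[0,0,-0.015,0,1],[0,0,-0.025,0,1],[0,0,-0.025,0,1],[0,0,-0.015,0,1],[0,0,0,0,1]]'; python3 -m crank '[[0.002,-0.01,0,0,1],[0.004,-0.02,0,0,1],[0.006,-0.03,0,0,1],[0.006,-0.03,0,0,1],[0.006,-0.03,0,0,1],[0.006,-0.03,0,0,1],[0.006,-0.03,0,0,1],[0.006,-0.03,0,0,1],[0.006,-0.03,0,0,1],[0.006,-0.03,0,0,1]]'; python3 -m crank '[[0.006,-0.03,0,0,1],[0.006,-0.03,0,0,1],[0.006,-0.03,0,0,1],[0.006,-0.03,0,0,1],[0.006,-0.03,0,0,1],[0.004,-0.025,0,0,1],[0.004,-0.02,0,0,1],[0.002,-0.01,0,0,1],[0,0,0,0,1],[0,0,0,0,1]]'; python3 - <<'E'
from h import *
w=viewer.calibration("wrist");i=viewer.camera("wrist")[:,:,::-1].copy(); cv2.imwrite("pics/w6.png",i)
s=viewer.camera("side")[:,:,::-1]; sc=viewer.camera("scene")[:,:,::-1]
cv2.imwrite("pics/m6.png",np.hstack([cv2.resize(s[80:360,140:460],(400,350)),cv2.resize(sc[80:360,240:560],(400,350))]))
print(to_tool([.5035,.2075,.0875]))
E
```

```text
time_s: 12.05
eef_pos: [0.6262, -0.2586, 0.1666]
tcp_rot: [3.06, 0.703, 0.004]
contact_force: [0.9, -0.1, -2.0]
gripper_width: 0.0276
grasp_force: 59.4
time_s: 13.05
eef_pos: [0.5545, 0.01, 0.1629]
tcp_rot: [-3.061, -0.704, 0.004]
contact_force: [-0.1, -0.2, -1.7]
gripper_width: 0.0277
grasp_force: 59.4
time_s: 14.05
eef_pos: [0.5024, 0.2097, 0.1638]
tcp_rot: [3.061, 0.704, -0.002]
contact_force: [-0.6, -0.9, -2.6]
gripper_width: 0.0277
grasp_force: 59.5
[-0.00022746  0.00174662  0.07670791]
```

View pics/w6.png

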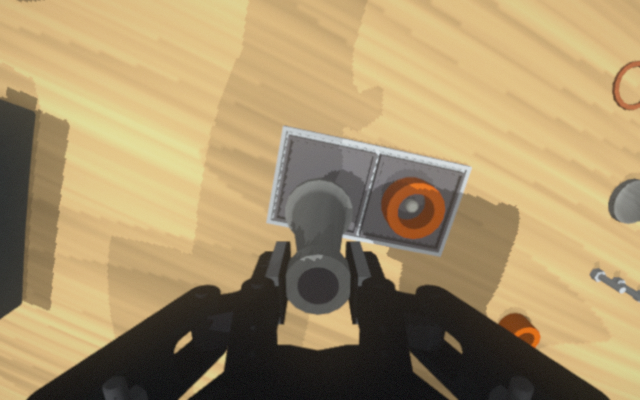

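View pics/m6.png

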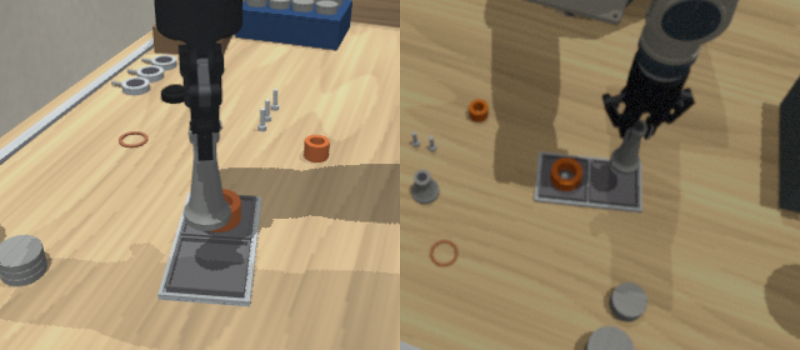

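The reducer hangs upright above the plain pocket (side crop foot (208,215), wrist view foot (320,205)), clear of the ring. I lower it.

```bash
python3 -m crank '[[0,0.0015,0.012,0,1],[0,0,0.025,0,1],[0,0,0.02,0,1],[0,0,0.01,0,1],[0,0,0.005,0,1],[0,0,0,0,1],[0,0,0,0,1]]'; python3 -m crank '[[0,0,0.001,0,1],[0,0,0.001,0,1],[0,0,0,0,1],[0,0,0,0,1]]';python3 -m crank '[[0,0,0.001,0,1],[0,0,0,0,1],[0,0,0,0,1]]'
```

```text
time_s: 14.9
eef_pos: [0.5039, 0.2087, 0.093]
tcp_rot: [-3.062, -0.703, -0.002]
contact_force: [0.1, -0.1, -1.6]
gripper_width: 0.0278
grasp_force: 59.5
time_s: 15.3
eef_pos: [0.5034, 0.2087, 0.0905]
tcp_rot: [3.062, 0.704, 0.0]
contact_force: [-0.6, 0.9, -2.1]
gripper_width: 0.0278
grasp_force: 59.5
time_s: 15.6
eef_pos: [0.5034, 0.2087, 0.0893]
tcp_rot: [-3.062, -0.704, 0.0]
contact_force: [-0.5, 0.0, -1.7]
gripper_width: 0.0278
grasp_force: 59.5
```

```bash
python3 -m crank '[[0,0,0.001,0,1],[0,0,0,0,1],[0,0,0,0,1]]'; python3 -m crank '[[0,0,0.0007,0,1],[0,0,0,0,1],[0,0,0,0,1]]';python3 -m crank '[[0,0,0.0006,0,1],[0,0,0,0,1],[0,0,0,0,1]]'
```

```text
time_s: 15.9
eef_pos: [0.5033, 0.2087, 0.0883]
tcp_rot: [3.062, 0.704, -0.0]
contact_force: [0.1, -0.1, -2.8]
gripper_width: 0.0276
grasp_force: 59.5
time_s: 16.2
eef_pos: [0.5034, 0.2087, 0.0877]
tcp_rot: [-3.062, -0.704, 0.0]
contact_force: [0.5, 0.6, -2.3]
gripper_width: 0.0276
grasp_force: 59.5
time_s: 16.5
eef_pos: [0.5036, 0.2087, 0.0874]
tcp_rot: [3.062, 0.704, 0.001]
contact_force: [0.5, -0.5, 2.5]
gripper_width: 0.0278
grasp_force: 59.9
```

```bash
python3 -m crank '[[0,0,0.0004,0,1],[0,0,0,0,1],[0,0,0,0,1]]'; python3 -m crank '[[0,0,-0.0003,0,0.4],[0,0,0,0,0.2],[0,0,0,0,0],[0,0,0,0,-0.3],[0,0,0,0,-0.6],[0,0,0,0,-0.8],[0,0,0,0,-1],[0,0,0,0,-1]]'
```

```text
time_s: 16.8
eef_pos: [0.5038, 0.2087, 0.0874]
tcp_rot: [3.062, 0.704, 0.002]
contact_force: [-0.0, -0.4, 6.8]
gripper_width: 0.0275
grasp_force: 60.2
time_s: 17.6
eef_pos: [0.5034, 0.2087, 0.087]
tcp_rot: [-3.062, -0.704, 0.0]
contact_force: [-0.3, 0.1, 0.2]
gripper_width: 0.0851
grasp_force: 0.0
```

```bash
python3 -m crank '[[0,0,-0.01,0,-1],[0,0,-0.03,0,-1],[0,0,-0.04,0,-1],[0,0,-0.04,0,-1],[0,0,-0.02,0,-1],[0,0,0,0,-1],[0,0,0,0,-1]]'; python3 - <<'E'
from h import *
s=viewer.camera("side")[:,:,::-1]; w=viewer.camera("wrist")[:,:,::-1]
cv2.imwrite("pics/m7.png",np.hstack([cv2.resize(s[150:350,210:410],(400,400)),cv2.resize(w[20:300,180:460],(400,400))]))
E
```

```text
time_s: 18.3
eef_pos: [0.5034, 0.2087, 0.2274]
tcp_rot: [3.062, 0.704, 0.001]
contact_force: [-0.5, -0.5, 0.5]
gripper_width: 0.085
grasp_force: 0.0
```

View pics/m7.png

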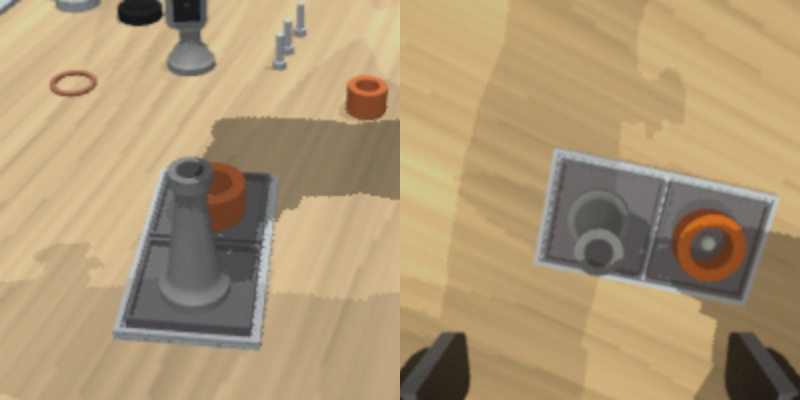

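The reducer stands upright in the plain pocket (left crop, foot at (193,285)), the ring lies flat around the stub (right crop, (710,245)), and the gripper is clear of both.

```bash
python3 -c "
from cell import manip
print(manip.finish_job())"
```

```text
the job is handed in; nothing more can be done
None
```

The wide spacer ring is flat over the stub, and the tall reducer, placed after it, stands upright in the plain pocket; both are on the pocket floors, and I handed the job in after about 18 s with the gripper clear.

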